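# Pack the sample-bottle carrier

### The job

Pack the sampling carrier: stand each of the four capped bottles upright and fully down in the recess made for its shape and size, large round, square, medium round and small vial. They are glass, so set them down gently and do not drop them in. The two bottles without caps are not part of the set: leave them standing where they are.

Things in the scene. Friction and masses are not known exactly. Their poses are not given: they have to be found in the camera images.
- bottle_large: Large round bottle, 60 mm diameter, 108 mm high. Clear empty glass, blue screw cap on. Loose, upright on the bench, any yaw. Origin: centre of underside, z up. Cap 52 mm diameter, from 80 to 108 mm above the origin. Under the cap is a narrow neck, then the wider shoulder: keep fingertips at or above the cap's lower edge.
- bottle_square: Square bottle, body 56 x 56 mm with rounded corners (x and y axes square to its flat sides), 110 mm high. Clear empty glass, blue screw cap on. Loose, upright on the bench, any yaw. Origin: centre of underside, z up. Round cap 44 mm diameter, from 82 to 110 mm above the origin. Under the cap is a narrow neck, then the wider shoulder: keep fingertips at or above the cap's lower edge.
- bottle_medium: Medium round bottle, 44 mm diameter, 86 mm high. Clear empty glass, blue screw cap on. Loose, upright on the bench, any yaw. Origin: centre of underside, z up. Cap 36 mm diameter, from 62 to 86 mm above the origin. Under the cap is a narrow neck, then the wider shoulder: keep fingertips at or above the cap's lower edge.
- vial: Small round bottle (vial), 30 mm diameter, 62 mm high. Clear empty glass, blue screw cap on. Loose, upright on the bench, any yaw. Origin: centre of underside, z up. Cap 28 mm diameter, from 42 to 62 mm above the origin. Under the cap is a narrow neck, then the wider shoulder: keep fingertips at or above the cap's lower edge.
- open_large: Same glass as the large round bottle (60 mm diameter) but without a cap: open neck 42 mm diameter, 101 mm high. Stands loose on the bench; not to be moved. Origin: centre of its underside, z up.
- open_medium: Same glass as the medium round bottle (44 mm diameter) but without a cap: open neck 28 mm diameter, 80 mm high. Stands loose on the bench; not to be moved. Origin: centre of its underside, z up.
- pocket_large: Grey square insert 98 x 98 mm, 34 mm high, fixed in the steel carrier tray in a 2 x 2 block (pitch 101 mm; order varies). Origin: centre of underside, 4 mm above the bench; z up, x and y along its sides. Centred in its top is a recess 26 mm deep, 3 mm bevel at the mouth, dark floor 8 mm above the origin: round, 72 mm diameter, for the large round bottle. Tray rim 28 mm high.
- pocket_square: Grey square insert 98 x 98 mm, 34 mm high, fixed in the steel carrier tray in a 2 x 2 block (pitch 101 mm; order varies). Origin: centre of underside, 4 mm above the bench; z up, x and y along its sides. Centred in its top is a recess 26 mm deep, 3 mm bevel at the mouth, dark floor 8 mm above the origin: square, 68 x 68 mm, sides along x and y; the square bottle must be turned to match.
- pocket_medium: Grey square insert 98 x 98 mm, 34 mm high, fixed in the steel carrier tray in a 2 x 2 block (pitch 101 mm; order varies). Origin: centre of underside, 4 mm above the bench; z up, x and y along its sides. Centred in its top is a recess 26 mm deep, 3 mm bevel at the mouth, dark floor 8 mm above the origin: round, 56 mm diameter, for the medium round bottle.
- pocket_small: Grey square insert 98 x 98 mm, 34 mm high, fixed in the steel carrier tray in a 2 x 2 block (pitch 101 mm; order varies). Origin: centre of underside, 4 mm above the bench; z up, x and y along its sides. Centred in its top is a recess 26 mm deep, 3 mm bevel at the mouth, dark floor 8 mm above the origin: round, 42 mm diameter, for the vial.
Mind the look-alikes: they are no part of the job. Leave any green look-alike of the vial alone. What is shaped like the bottle_large but orange or red is not meant.

How it is judged:
By the outcome, as a careful person would: the job done as asked, in the order asked, and still so for the second after the job is handed in, with the robot touching nothing.
It also fails if it takes over 115 s, if anything falls off the work surface, if the arm or the gripper's body presses on something with over 40 N, if the wrist force passes 120 N, or if a joint passes its speed limit or range.

### The arm

A 6-joint arm with a two-finger parallel gripper is mounted at the origin on the work surface. World frame = base frame: x ahead of the robot, y to its left, z up, the work surface at z = 0. Lengths are in mm, angles in rad, forces in N, time in s.
With the tool pointing down it reaches from about 300 to 775 mm from the base axis. Payload 14.6 kg.
Tool frame: the origin (TCP) lies on the centre line of the jaws, within the pads' length; the fingertips stand 19 mm ahead of it and the grasp point (between the pads) is the TCP (bot.tip_reach is the distance from the TCP to the fingertips, in mm); z points along the fingers, y is the line along which they close (so a half turn about z gives the same grasp; the last joint's range is limited). The gripper opens to 85 mm and grips with 20 to 120 N. Pads are 22 mm wide; open, the fingers measure 114 mm over their backs; the gripper's body (76 mm by 85 mm) begins 54 mm behind the grasp point. The pads swing forward as they close: fully open they stand 13 mm farther back than shut.
Start: joints at [1.152, 0.3, 1.521, -0, 1.321, -0.067], TCP at [189.52, 516.306, 250.281] pointing down, gripper open.
Joint ranges: [-3.03, 3.03], [-0.79, 2.21], [0.23, 2.52], [-1.04, 4.18], [0, 3.07], [-2.55, 2.55]. Speed limits (rad/s): [2.22, 2.22, 2.57, 3.14, 3.14, 3.14].

### API

Orientations are given as a unit quaternion [w, x, y, z].
In Python, from rig import bot gives the robot as it stands. Calls block until the motion is done:
- bot.move_to(position, orientation): joint-space move of the TCP to a pose.
- bot.servo_line(position, attitude=None, speed=150, until_force=None): straight line of the TCP; attitude=None keeps the orientation; speed is the mean speed in mm/s. With until_force (N) it stops when the force on the tool has changed by that much, and returns True; else False.
- bot.move_joints(angles): joint-space move.
- bot.move_gripper(opening, grip_force=None): finger opening in mm; grip_force is the grip in N (None keeps the last); returns when the fingers have stopped.
- bot.dwell(seconds).
- bot.ik(position, orientation): joint angles nearest the present ones, or None.
- bot.read_state(): the state.
- bot.read_camera(name): name is "scene" or "side" or "wrist"; returns a dict with "image" (400x640x3 uint8, blue, green, red), "depth" (400x640 float32, mm along the optical axis (not along the pixel's ray), 0 where there is no reading), "fovy" (degrees; the focal length in pixels is half the picture's height over the tangent of half this angle, whatever the lens; pixels are square), "cx", "cy" (the principal point, pixels), "eye" and "attitude" of the camera in the world; the wrist camera has in their place "mount" (4x4, takes a point from camera to tool coordinates, whose origin is the TCP and whose axes are the flange's). Camera axes: x right, y down, z forward; pixel columns grow to the right and rows downward; lengths in mm; the calibration is good to about 2 mm. A picture is of the moment at which its call begins: read the wrist's pose just before it.
A pose or a line that the arm cannot do raises bot.MotionError and nothing moves.
- bot.finish_job(): hands the job in; it is judged then, once.
The state is a dict: "clock": time; "joint_positions": joint angles; "qvel": joint speeds; "effort": joint torques, N m; "ee_pos": TCP position; "tool_rot": TCP orientation; "ft_force": force on the tool from outside, world axes, zero at the start; "moment": the same for the moment, N m; "grip_width": finger opening in mm; "grip_force": force on a finger pad.
Only numpy, scipy, OpenCV 4.12 (cv2) and the standard library are available. Lean on these libraries where they do the work, as an engineer would, in place of code of your own. Each camera call takes 0.05 s, during which the arm holds its last target. There are 200 camera calls.

## Working session

There is one attempt and no reset: what is moved stays moved. The work goes in short steps, each a Python script; the robot and the scene stay as the last script left them, time stands still between calls to the robot, and variables do not carry over. Pictures are saved under pics/ and viewed, at most 14 in all, crops included, and the job is handed in when it is done.

```bash
ls; mkdir -p pics
python3 - <<'E'
from rig import bot
import cv2,numpy as np
for n in("scene","side","wrist"):
    c=bot.read_camera(n); cv2.imwrite(f"pics/{n}0.png",c["image"]); np.savez(f"{n}0.npz",**c)
    print(n,c["fovy"],c["cx"],c["cy"],c.get("eye"),c.get("attitude"),c.get("mount"))
print(bot.read_state())
E
```

```text
pics
scene 51.370089249505114 322.8245174956826 193.97054886922984 [ 912.57406575 -474.36175233  771.87852896] [-0.27967111  0.88244951  0.36251968 -0.10791853] None
side 47.44433040674974 318.0206720263677 204.85576211168672 [357.39790857 635.00432859 731.79728637] [ 0.05467981 -0.1264128   0.90343288 -0.40600364] None
wrist 69.65278280879639 320.5260576727251 199.2389501402771 None None [[-6.53525921e-04 -9.57707151e-01 -2.87743960e-01  7.30290763e+01]
 [ 9.99999702e-01 -5.07962828e-04 -5.80537274e-04 -5.60569621e-01]
 [ 4.09821463e-04 -2.87744254e-01  9.57707198e-01 -1.23783019e+02]
 [ 0.00000000e+00  0.00000000e+00  0.00000000e+00  1.00000000e+00]]
{'clock': 0.15, 'joint_positions': array([ 1.15240925e+00,  3.00351712e-01,  1.52143162e+00, -4.67889841e-07,
        1.32072233e+00, -6.65912591e-02]), 'qvel': array([-0.00030325, -0.00283111, -0.00066645,  0.00219371, -0.0016281 ,
       -0.00014409]), 'effort': array([-2.74279610e-04, -5.43662918e+01, -3.61886001e+01, -8.78633819e-05,
        3.18184924e-03,  1.30270391e-05]), 'ee_pos': array([189.45303854, 516.16628738, 249.8500346 ]), 'tool_rot': array([-1.09395737e-04,  1.74992188e-01,  9.84569716e-01, -4.43203174e-04]), 'ft_force': array([-0.10043966,  0.04584106, -0.1048765 ]), 'moment': array([ 0.00467371,  0.02700197, -0.02812276]), 'grip_force': 0.0, 'grip_width': 85.42594114350315}
```

View pics/scene0.png

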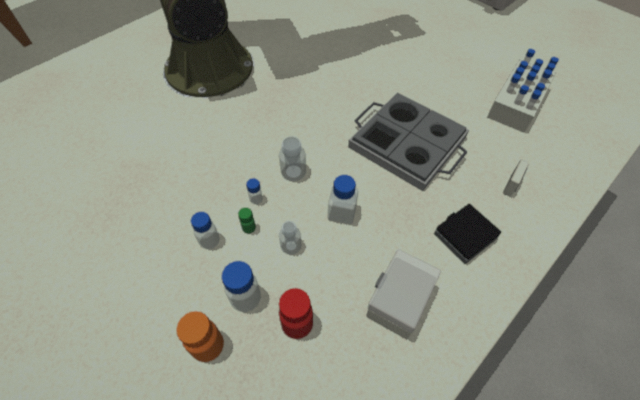

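View pics/side0.png

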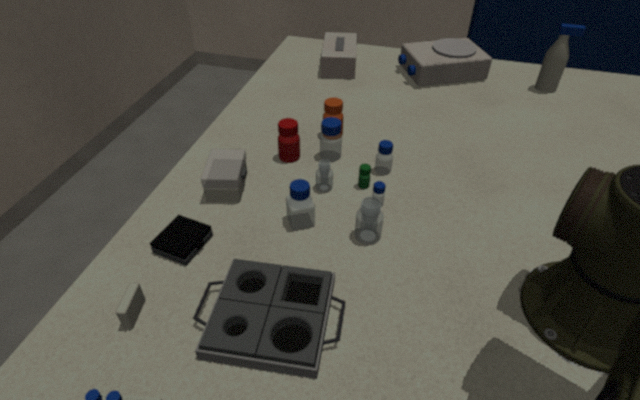

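The scene picture shows these blue caps:
- large at (239,277)
- square at (344,187)
- medium at (202,222)
- vial at (254,187)

The bottles without caps are at (292,155) and (290,237), and the look-alikes are green (247,220), orange (197,330) and red (295,303). The recesses are large (403,111), small (439,130), square (381,135) and medium (417,155). Next I'll measure these and confirm in one crop.

```bash
cat > h.py <<'E'
import numpy as np,cv2
from scipy.spatial.transform import Rotation as R
def rot(q): return R.from_quat([q[1],q[2],q[3],q[0]]).as_matrix()
def cam_pose(c,st=None):
    if c.get("eye") is not None and np.ndim(c["eye"])==1: return rot(c["attitude"]),np.array(c["eye"])
    T=c["mount"]; Q=rot(st["tool_rot"]); return Q@T[:3,:3],Q@T[:3,3]+st["ee_pos"]
def cloud(c,st=None):
    f=200/np.tan(np.radians(c["fovy"])/2); d=np.asarray(c["depth"],float)
    v,u=np.mgrid[:400,:640]
    P=np.stack([(u-c["cx"])/f*d,(v-c["cy"])/f*d,d],-1)
    A,e=cam_pose(c,st); W=P@A.T+e; W[d==0]=np.nan; return W
def ray_z(c,uv,z,st=None):
    f=200/np.tan(np.radians(c["fovy"])/2); uv=np.atleast_2d(np.asarray(uv,float)); A,e=cam_pose(c,st)
    r=np.c_[(uv[:,0]-c["cx"])/f,(uv[:,1]-c["cy"])/f,np.ones(len(uv))]@A.T
    return e+r*((z-e[2])/r[:,2])[:,None]
def project(c,p,st=None):
    f=200/np.tan(np.radians(c["fovy"])/2); A,e=cam_pose(c,st)
    q=(np.atleast_2d(p)-e)@A; return np.c_[q[:,0]/q[:,2]*f+c["cx"],q[:,1]/q[:,2]*f+c["cy"]]
def blue(im):
    h=cv2.cvtColor(im,cv2.COLOR_BGR2HSV); return cv2.inRange(h,(100,120,50),(130,255,255))
E
python3 - <<'E'
from h import *
for n in("scene","side"):
    c=dict(np.load(n+"0.npz",allow_pickle=True)); c={k:(v if v.ndim else v.item()) for k,v in c.items()}
    W=cloud(c); k,l,s,m=cv2.connectedComponentsWithStats(blue(c["image"]))
    print(n)
    for i in range(1,k):
        if s[i,4]<40: continue
        p=W[l==i]; p=p[~np.isnan(p[:,0])]; 
        if len(p)==0: continue
        zt=np.percentile(p[:,2],90); t=p[p[:,2]>zt-4]
        mid=(t.min(0)+t.max(0))/2
        print(m[i].round(),s[i,4],"top z %.1f"%zt,"ctr",mid.round(1)[:2],"ext",np.ptp(t,axis=0).round(1)[:2])
    t=(np.abs(W[...,2]-38)<4)&(W[...,0]>0)
    k,l,s,m=cv2.connectedComponentsWithStats(t.astype(np.uint8))
    for i in np.argsort(-s[1:,4])[:2]+1:
        p=W[l==i]; r=cv2.minAreaRect(p[:,:2].astype(np.float32)); print("tray?",m[i].round(),s[i,4],r, p[:,2].mean())
c=cv2.imread("pics/scene0.png"); cv2.imwrite("pics/crop1.png",cv2.resize(c[90:350,170:480],None,fx=2.3,fy=2.3,interpolation=2))
E
```

```text
scene
[550.  67.] 130 top z 108.5 ctr [724.4 546.3] ext [26.1 78. ]
[535.  69.] 133 top z 108.2 ctr [701. 513.] ext [25.4 76.9]
[519.  71.] 136 top z 108.0 ctr [677.2 477.7] ext [27.5 73.1]
[538.  90.] 102 top z 107.9 ctr [744.6 446.3] ext [19.6 47.8]
[524.  89.] 51 top z 107.9 ctr [718.3 425. ] ext [14.2 17.3]
[344. 186.] 406 top z 111.4 ctr [606.8 -90.9] ext [40.6 40.7]
[253. 185.] 132 top z 63.2 ctr [ 447.1 -201. ] ext [24.3 24. ]
[201. 221.] 295 top z 86.9 ctr [ 456.5 -336.6] ext [33.5 32.5]
[237. 277.] 761 top z 109.0 ctr [ 606.5 -362.3] ext [49.5 49. ]
tray? [413. 135.] 3558 ((579.6657104492188, 176.51673889160156), (200.61561584472656, 202.7803955078125), 6.3421220779418945) 38.27566840703506
tray? [475. 236.] 239 ((850.118896484375, 55.20161056518555), (82.77208709716797, 79.60983276367188), 56.4326171875) 34.83552802727251
side
[573.  26.] 104 top z 216.2 ctr [ -15.9 -948.9] ext [69.1 25.6]
[331. 123.] 174 top z 110.6 ctr [ 601.3 -358.5] ext [48.2 47. ]
[386. 144.] 80 top z 87.8 ctr [ 452.6 -334.5] ext [28.6 31.7]
[299. 186.] 197 top z 112.2 ctr [601.1 -88.3] ext [39.4 41.2]
[379. 185.] 67 top z 64.0 ctr [ 442.5 -197.9] ext [24.2 21.2]
[ 92. 395.] 112 top z 108.3 ctr [741.4 431.6] ext [17.5 14.4]
[113. 396.] 94 top z 107.9 ctr [711.9 424.7] ext [18.2 14.7]
tray? [264. 312.] 6934 ((577.1342163085938, 174.6045379638672), (200.1138153076172, 202.6613006591797), 6.242859840393066) 38.61977416046048
tray? [181. 233.] 556 ((826.6198120117188, 50.259437561035156), (98.42041015625, 88.90794372558594), 81.38627624511719) 35.001434750951375
```

View pics/crop1.png

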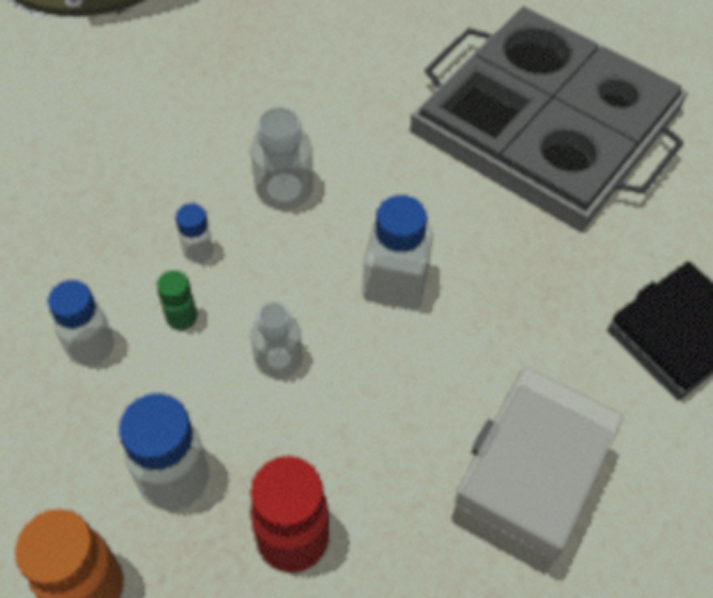

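The crop confirms it. The four blue-capped clear bottles are the set, and the green vial, the red and orange jars and the two open bottles stay put. The scene and side cameras disagree by about 5 mm, so I'll refine with the wrist camera, starting with the tray near the start pose.

```bash
cat >> h.py <<'E'
def load(n):
    c=dict(np.load(n,allow_pickle=True)); return {k:(v if v.ndim else v.item()) for k,v in c.items()}
def down(yaw): # tool z down, tool x along yaw
    m=np.array([[np.cos(yaw),np.sin(yaw),0],[np.sin(yaw),-np.cos(yaw),0],[0,0,-1]]); q=R.from_matrix(m).as_quat(); return np.array([q[3],q[0],q[1],q[2]])
def shot(bot,tag):
    st=bot.read_state(); c=bot.read_camera("wrist"); cv2.imwrite(f"pics/{tag}.png",c["image"])
    np.savez(tag+".npz",**c,ee_pos=st["ee_pos"],tool_rot=st["tool_rot"]); return c,st
E
python3 - <<'E'
from h import *
c=load("scene0.npz")
for n,uv,z in [("openL rim",(292,145),101),("openM rim",(289,229),80),("green top",(246,212),62),("red top",(295,298),108),("orange top",(195,324),108)]:
    print(n,ray_z(c,uv,z)[0].round())
from rig import bot
def tryyaw(p):
    for y in np.radians(np.arange(-180,180,30)):
        q=bot.ik(p,down(y)); 
        if q is not None: print(p,round(np.degrees(y)),np.round(q,2))
tryyaw([500,176,330]); tryyaw([480,-220,330]);tryyaw([604,-360,95])
st=bot.read_state()
print(R.from_matrix(rot(st["tool_rot"])).as_matrix().round(2))
E
```

```text
openL rim [455. -90. 101.]
openM rim [ 592. -228.   80.]
green top [ 494. -256.   62.]
red top [ 709. -321.  108.]
orange top [ 627. -462.  108.]
[500, 176, 330] -180 [ 0.27  0.21  1.45 -0.    1.48 -1.3 ]
[500, 176, 330] -150 [ 0.27  0.21  1.45 -0.    1.48 -1.83]
[500, 176, 330] -120 [ 0.27  0.21  1.45 -0.    1.48 -2.35]
[500, 176, 330] -30 [ 0.27  0.21  1.45 -0.    1.48  2.36]
[500, 176, 330] 0 [ 0.27  0.21  1.45 -0.    1.48  1.84]
[500, 176, 330] 30 [ 0.27  0.21  1.45 -0.    1.48  1.32]
[500, 176, 330] 60 [ 0.27  0.21  1.45 -0.    1.48  0.79]
[500, 176, 330] 90 [ 0.27  0.21  1.45 -0.    1.48  0.27]
[500, 176, 330] 120 [ 0.27  0.21  1.45 -0.    1.48 -0.25]
[500, 176, 330] 150 [ 0.27  0.21  1.45 -0.    1.48 -0.78]
[480, -220, 330] -180 [-0.5   0.2   1.46 -0.    1.48 -2.07]
[480, -220, 330] -60 [-0.5   0.2   1.46 -0.    1.48  2.12]
[480, -220, 330] -30 [-0.5   0.2   1.46 -0.    1.48  1.6 ]
[480, -220, 330] 0 [-0.5   0.2   1.46 -0.    1.48  1.07]
[480, -220, 330] 30 [-0.5   0.2   1.46 -0.    1.48  0.55]
[480, -220, 330] 60 [-0.5   0.2   1.46 -0.    1.48  0.02]
[480, -220, 330] 90 [-0.5   0.2   1.46 -0.    1.48 -0.5 ]
[480, -220, 330] 120 [-0.5   0.2   1.46 -0.    1.48 -1.02]
[480, -220, 330] 150 [-0.5   0.2   1.46 -0.    1.48 -1.55]
[604, -360, 95] -180 [-0.59  0.79  1.16 -0.    1.2  -2.16]
[604, -360, 95] -90 [-0.59  0.79  1.16 -0.    1.2   2.55]
[604, -360, 95] -60 [-0.59  0.79  1.16 -0.    1.2   2.03]
[604, -360, 95] -30 [-0.59  0.79  1.16 -0.    1.2   1.5 ]
[604, -360, 95] 0 [-0.59  0.79  1.16 -0.    1.2   0.98]
[604, -360, 95] 30 [-0.59  0.79  1.16 -0.    1.2   0.46]
[604, -360, 95] 60 [-0.59  0.79  1.16 -0.    1.2  -0.07]
[604, -360, 95] 90 [-0.59  0.79  1.16 -0.    1.2  -0.59]
[604, -360, 95] 120 [-0.59  0.79  1.16 -0.    1.2  -1.11]
[604, -360, 95] 150 [-0.59  0.79  1.16 -0.    1.2  -1.64]
[[-0.94  0.34 -0.  ]
 [ 0.34  0.94 -0.  ]
 [ 0.   -0.   -1.  ]]
```

```bash
cat > run1.py <<'E'
from h import *
from rig import bot
for tag,p in [("w_tray",[560,176,320]),("w_bot",[530,-220,320])]:
    bot.move_to(p,down(0)); c,st=shot(bot,tag); print(st["clock"])
    W=cloud(c,st)
    k,l,s,m=cv2.connectedComponentsWithStats(blue(c["image"]))
    for i in range(1,k):
        if s[i,4]<100: continue
        p=W[l==i]; p=p[~np.isnan(p[:,0])]
        if len(p)==0: continue
        zt=np.percentile(p[:,2],80); t=p[p[:,2]>zt-4]; (a,b),r=cv2.minEnclosingCircle(t[:,:2].astype(np.float32))
        print(m[i].round(),"top %.1f"%zt,"ctr %.1f %.1f r %.1f"%(a,b,r))
    t=(np.abs(W[...,2]-38)<5)
    k,l,s,m=cv2.connectedComponentsWithStats(t.astype(np.uint8))
    i=np.argmax(s[1:,4])+1; p=W[l==i]; print("tray",cv2.minAreaRect(p[:,:2].astype(np.float32)),np.median(p[:,2]),len(p))
E
python3 run1.py
```

```text
1.9917
[42.  6.] top 106.7 ctr 737.2 460.1 r 10.1
[70.  3.] top 106.8 ctr 742.5 431.0 r 8.9
[83. 31.] top 106.8 ctr 715.1 424.7 r 10.0
[29. 43.] top 106.7 ctr 702.2 484.1 r 10.5
[ 7. 51.] top 106.7 ctr 696.7 512.3 r 9.3
[69. 68.] top 106.6 ctr 678.8 448.9 r 10.4
[41. 74.] top 106.6 ctr 668.9 484.4 r 17.4
[17. 79.] top 106.8 ctr 667.3 507.8 r 10.4
[553. 139.] top 110.9 ctr 604.3 -90.4 r 22.2
[576. 247.] top 63.0 ctr 444.1 -199.7 r 13.9
tray ((623.0789184570312, 230.6565399169922), (98.2470703125, 98.32601928710938), 6.1629204750061035) 38.22083443344661 4628
3.5167
[448. 112.] top 108.9 ctr 603.9 -362.9 r 25.6
[206. 111.] top 110.9 ctr 604.7 -92.2 r 21.5
[408. 227.] top 86.9 ctr 454.8 -336.9 r 17.6
[308. 227.] top 62.8 ctr 445.5 -201.3 r 13.7
tray ((631.8595581054688, 153.22454833984375), (98.5169448852539, 148.96160888671875), 6.134138107299805) 38.06745912421775 6345
```

Run:
```python
import cv2
a=cv2.imread("pics/w_tray.png");b=cv2.imread("pics/w_bot.png")
cv2.imwrite("pics/v1.png",a)
cv2.imwrite("pics/v2.png",cv2.resize(b[60:220,140:300],None,fx=3.5,fy=3.5,interpolation=2))
```

```text
(no output)
```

View pics/v1.png

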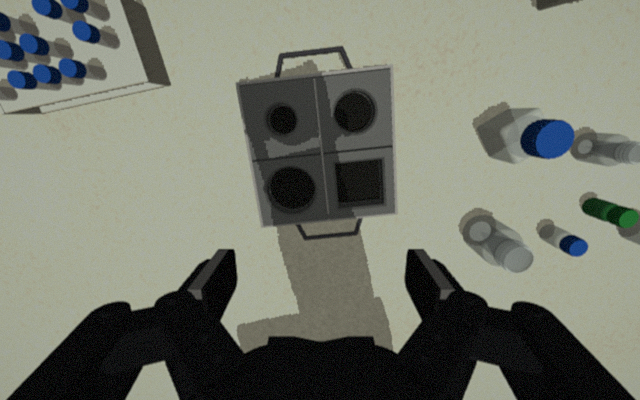

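View pics/v2.png

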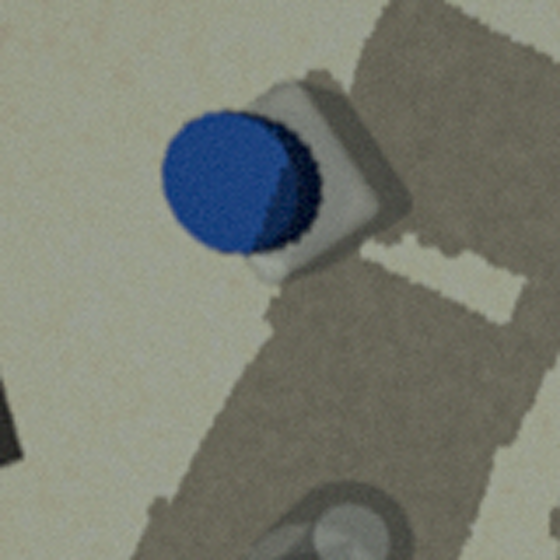

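Wrist view shows the recesses at small (284,120), medium (354,111), large (292,188) and square (359,182). The crop shows the square bottle turned roughly 45° in the image, with its right corner near crop (380,195). I'll get its yaw from the point clouds and check the recess centres.

Run:
```python
from h import *
from scipy.optimize import least_squares
for n in("scene0","side0","w_tray","w_bot"):
    c=load(n+".npz"); W=cloud(c,c); off={"scene0":[1.9,1],"side0":[-3.5,2.5]}.get(n,[0,0])
    m=(np.hypot(W[...,0]-604.5,W[...,1]+91.5)<45)&(W[...,2]>8)&(W[...,2]<65)
    p=W[m][:,:2]
    if len(p)<30: print(n,len(p)); continue
    # plane-hugging square fit: each pt lies on nearest of the 2 box faces
    def f(x):
        a=x[0]; d=(p-x[1:])@np.array([[np.cos(a),-np.sin(a)],[np.sin(a),np.cos(a)]]); return np.max(np.abs(d),1)-28
    best=min((least_squares(f,[a,*( [604.5,-91.5])],loss="soft_l1") for a in np.radians([-40,-20,0,20,40])),key=lambda r:r.cost)
    print(n,len(p),np.degrees(best.x[0])%90,best.x[1:].round(1),(best.cost/len(p))**.5)
c=load("w_tray.npz"); W=cloud(c,c)
for n,uv in dict(small=(284,120),med=(354,111),large=(292,188),sq=(359,182)).items():
    print(n,ray_z(c,uv,33,c)[0].round(1),end=" ")
m=((W[...,2]>33)&(W[...,2]<43)&(abs(W[...,0]-578)<125)&(abs(W[...,1]-175)<125))
m=cv2.morphologyEx(m.astype(np.uint8),cv2.MORPH_OPEN,np.ones((3,3)))
print("\n",cv2.minAreaRect(W[m>0][:,:2].astype(np.float32)))
# shoulder edges read off crop
b=load("w_bot.npz"); q=lambda u,v:(140+u/3.5,60+v/3.5)
for z in (0,75):
  e=[ray_z(b,q(*x),z,b)[0][:2] for x in [(310,88),(378,185),(372,203),(278,280)]]
  for i,j in((0,1),(2,3)):
    d=e[j]-e[i]; print(z,np.degrees(np.arctan2(d[1],d[0]))%90,np.hypot(*d))
```

```text
scene0 475 31.808179792293714 [604.6 -89.3] 0.7214661969603753
side0 554 32.402442358924354 [602.1 -92. ] 0.7440465979972042
w_tray 1459 32.02683712865693 [603.6 -91.6] 0.5566037880318611
w_bot 734 31.88596236931696 [604.2 -90.7] 0.6847333459998445
small [623.4 226.3  33. ] med [635.3 130.3  33. ] large [526.7 218.   33. ] sq [535.9 119.5  33. ] 
 ((578.0578002929688, 174.90814208984375), (199.71676635742188, 199.59352111816406), 6.127216815948486)
0 33.42592064635116 45.78428720804733
0 36.705871169139144 53.81159570543679
75 33.42592064635119 38.047317977446916
75 36.70587116913917 44.71811220681646
```

Run:
```python
from h import *
from rig import bot
print("tip_reach",bot.tip_reach)
def tips(c):
    W=cloud(c,dict(tool_rot=[1,0,0,0],ee_pos=np.zeros(3)))
    p=W[(abs(W[...,1])<70)&(abs(W[...,0])<25)&(W[...,2]<60)&(W[...,2]>-60)]; return np.percentile(p[:,2],[90,99,99.8]).round(1)
print(tips(load("w_bot.npz")))
for w in (66,52,28):
    bot.move_gripper(w); c=bot.read_camera("wrist"); print(w,bot.read_state()["grip_width"],bot.tip_reach,tips(c),bot.read_state()["clock"])
```

```text
tip_reach 19.0
[-16.    1.1   4.2]
66 66.06419053773601 19.0 [-14.7   6.6  10.5] 3.95
52 51.80346822111451 19.0 [-15.    8.8  13. ] 4.2917
28 27.806942932054454 19.0 [-18.8   9.9  15. ] 4.7
```

```bash
cat > pick.py <<'E'
import sys
from h import *
from rig import bot
TY=np.radians(6.14); C=np.array([578.1,175.0]); u=np.array([np.cos(TY),np.sin(TY)]); v=np.array([-u[1],u[0]])
J=dict(large=((603.9,-362.2),62,100,66,-1,1),square=((604.1,-91.2),31.96,102.5,60,-1,-1),
       medium=((454.6,-336.7),64,83.5,52,1,-1),vial=((445,-200.5),131,63,44,1,1))
def job(n,s0=0):
    xy,yaw,z,w,a,b=J[n]; q=down(np.radians(yaw)); t=C+50.5*(a*u+b*v); qt=down(np.radians(96.14)); up=z+145
    bot.move_to([*xy,up],q); bot.move_gripper(w,35)
    bot.servo_line([*xy,z+25],speed=200); f=bot.servo_line([*xy,z],speed=60,until_force=8)
    if f: print("contact on descent",bot.read_state()["ee_pos"]); sys.exit()
    bot.move_gripper(w-25,35); s=bot.read_state(); print(n,"grip",s["grip_width"],s["grip_force"],s["clock"])
    bot.servo_line([*xy,z+15],speed=60); bot.servo_line([*xy,up],speed=200)
    bot.move_to([*t,up],qt); s=bot.read_state(); print("over",s["grip_width"],s["grip_force"],s["ft_force"].round(1))
    zt=z+12
    bot.servo_line([*t,zt+38],speed=180); hit=bot.servo_line([*t,zt+8],speed=50,until_force=5)
    if hit: print("EARLY contact",bot.read_state()["ee_pos"]); sys.exit()
    hit=bot.servo_line([*t,zt-4],speed=15,until_force=3)
    s=bot.read_state(); print("down",hit,s["ee_pos"].round(1),"target",t.round(1),zt,s["ft_force"].round(1))
    if not hit: sys.exit()
    bot.move_gripper(w,35); bot.dwell(.2); bot.servo_line([*s["ee_pos"][:2],zt+30],speed=60); bot.servo_line([*t,up],speed=200)
    print("end",bot.read_state()["clock"])
for n in sys.argv[1:]: job(n)
E
python3 pick.py large
```

```text
large grip 51.046015484570916 36.8343311548233 7.8583
over 50.86163411823155 36.66140019893646 [-0.6  0.4 -1.9]
down True [522.6 219.8 112.6] target [522.5 219.8] 112 [-0.4 -1.1  5.1]
end 14.9583
```

```bash
python3 pick.py square
python3 - <<'E'
from h import *
from rig import bot
bot.move_to([530,176,330],down(0)); c,st=shot(bot,"w2"); cv2.imwrite("pics/w2c.png",cv2.resize(c["image"][0:260,180:460],None,fx=2.2,fy=2.2)); print(st["clock"])
E
```

```text
square grip 43.33317205001605 35.83599328994751 18.025
over 42.944283833291664 35.77416479587555 [ 0.5 -0.2 -1.5]
down True [533.3 119.4 115. ] target [533.3 119.4] 114.5 [-0.9 -0.2  6. ]
end 23.9167
25.4833
```

View pics/w2c.png

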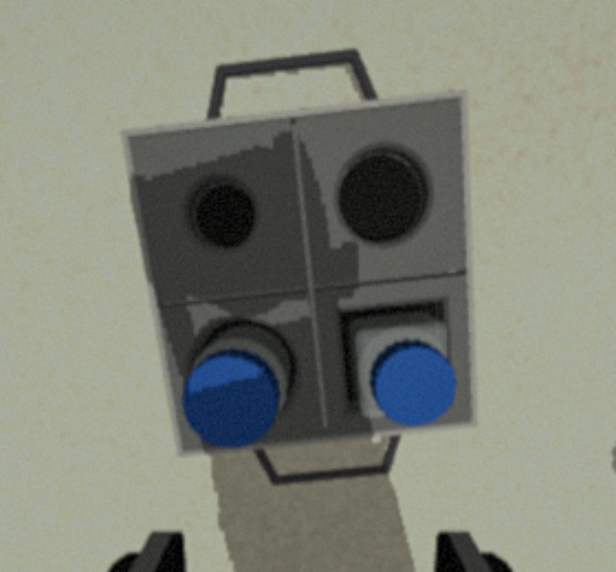

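The crop shows the large cap at (231,398) and the square cap at (413,384). Both bottles stand in their recesses, and the square one lines up with its recess. Next are the medium bottle and the vial.

```bash
python3 pick.py medium vial
python3 - <<'E'
from h import *
from rig import bot
bot.move_to([500,30,360],down(0)); print(bot.read_state()["clock"])
ims=[]
for n in("scene","side","wrist"):
    st=bot.read_state(); c=bot.read_camera(n); W=cloud(c,st); cv2.imwrite(f"pics/{n}3.png",c["image"]); ims.append(c["image"])
    k,l,s,m=cv2.connectedComponentsWithStats(blue(c["image"]))
    for i in range(1,k):
        p=W[l==i]; p=p[~np.isnan(p[:,0])]
        if len(p)<40: continue
        zt=np.percentile(p[:,2],80); t=p[p[:,2]>zt-4]; mid=(t.min(0)+t.max(0))/2
        if np.hypot(*(mid[:2]-[578,175]))<150: print(n,m[i].round(),"top %.1f"%zt,mid[:2].round(1))
cv2.imwrite("pics/fin.png",cv2.resize(np.vstack([ims[0][70:270,200:500],ims[1][140:400,150:450]]),None,fx=1.25,fy=1.25))
E
```

```text
medium grip 34.95727190740737 35.10322988033295 29.3
over 34.5110272098605 35.01773536205292 [ 0.  -0.7 -1.7]
down True [633.7 130.2  96. ] target [633.7 130.2] 95.5 [-0.6 -0.8  5.1]
end 36.1167
vial grip 26.497034266654833 34.38331961631775 39.3917
over 26.749553536766374 34.40482556819916 [-0.4 -0.  -0.2]
down True [623.  230.7  75.4] target [622.9 230.6] 75 [-0.3 -1.2  5.4]
end 46.1167
47.35
scene [408.  90.] top 121.1 [526.3 217.3]
scene [385. 112.] top 123.0 [535.  119.4]
scene [441. 121.] top 75.0 [624.4 229.1]
scene [421. 140.] top 98.9 [636.4 129.9]
side [302. 260.] top 123.6 [529.6 121.5]
side [248. 261.] top 99.7 [630.8 131.4]
side [289. 306.] top 121.5 [521.2 219.7]
side [233. 314.] top 75.7 [619.9 231.8]
wrist [241.  61.] top 98.8 [632.9 128.4]
wrist [170.  74.] top 74.7 [621.6 229.3]
wrist [250. 146.] top 122.8 [532.5 118.5]
wrist [173. 153.] top 120.8 [522.8 217.6]
```

View pics/fin.png

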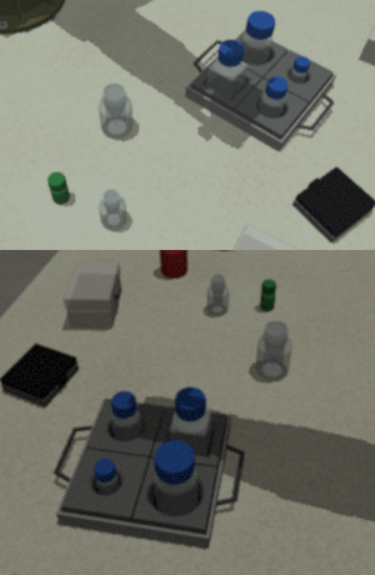

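The picture shows all four bottles upright in the tray, with the large cap at (261,22) and the square cap at (231,52) in the upper half. The measured cap tops (121, 123, 99 and 75 mm) match bottles resting on the recess floors. The open bottles and the green vial look undisturbed.

```bash
python3 -c "
from rig import bot
print(bot.finish_job())"
```

```text
the job is handed in; nothing more can be done
None
```

I packed all four capped bottles upright and fully down in their matching recesses, left the open bottles and look-alikes where they stood, and handed the job in at about 47 s of the 115 s limit.

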